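# Close the draught shield and tare the balance

### The arm

A 6-joint arm with a two-finger parallel gripper is mounted at the origin on a cart in front of the work surface, level with it; the furniture and walls round the work are solid. World frame = base frame: x ahead of the robot, y to its left, z up, the work surface at z = 0. Lengths are in m, angles in rad, forces in N, time in s.
With the tool pointing down it reaches from about 0.25 to 0.725 m from the base axis. Payload 4 kg.
Tool frame: the origin (TCP) lies on the centre line of the jaws, within the pads' length; the fingertips stand tip_reach ahead of it and the grasp point (between the pads) lies 5 mm behind it (tip_reach is the distance from the TCP to the fingertips, in m); z points along the fingers, y is the direction in which the jaws open and shut (so a half turn about z gives the same grasp; the last joint's range is limited). The gripper opens to 85 mm and grips with 20 to 120 N. Pads are 22 mm wide; open, the fingers measure 114 mm over their backs; the gripper's body (76 mm by 85 mm) begins 54 mm behind the grasp point. The pads swing forward as they close: fully open they stand 13 mm farther back than shut.
Start: joints at [-1.261, 0.241, 0.005, 1.335, 0, 1.571], TCP at [0.152, -0.476, 0.245] pointing down, gripper open.
Joint ranges: [-2.72, 2.72], [-1.05, 1.87], [-1.09, 1.28], [-1.99, 2.15], [-1.42, 1.44], [-3.14, 3.14]. Speed limits (rad/s): [2.79, 2.79, 3.14, 3.14, 3.14, 3.14].

### API

Orientations are given as a unit quaternion [x, y, z, w].
In Python, from workcell import * gives the robot as it stands.
- The arm moves only by the tool arm_command, never from a script. Its arguments are lists of equal length, an entry for each row: "translation": the shift along the tool's x, y, z in cm, a list of three; "turn": the turn about the tool's z in rad; "hand": the closure, from 0 (fully open) to 1 (shut). In form: {"translation": [[x, y, z], ...], "turn": [turn, ...], "hand": [hand, ...]}. A call has 1 to 5 rows; each row is the pose to reach, as a shift and turn from the pose commanded when the call began, along the tool's axes at that moment; what a row does not reach only later rows make up. A row lasts 1/12 s, in which the tool goes at most 41.7 mm and 7.16 degrees, less where a joint would pass 70% of its speed; a pose out of reach is approached as far as the arm can. A call with a gripper value outside its range is refused whole. The fingers move at their own pace and stop on an object; the grip force is fixed at half the most. Time passes only in rows, so rows that repeat a pose let the fingers close. It gives the time, the measured TCP pose, the force and the opening at its end, in the units of the state.
- get_obs(): the state, without advancing time (a new reading comes with each control period).
- camera(name): name is "scene" or "side" or "wrist"; returns (picture, depth): 400x640x3 uint8, red, green, blue; 400x640 float32, m along the optical axis (not along the pixel's ray), 0 where there is no reading.
- camera_info(name): a dict with "mtx" (3x3 intrinsics, pixels), "world_to_cam" (4x4, takes a point from world to camera coordinates). Camera axes: x right, y down, z forward; pixel columns grow to the right and rows downward; lengths in m; the calibration is good to about 2 mm. A picture is of the moment at which its call begins: read the wrist's pose just before it. camera_info takes no time and is no camera call; for the wrist camera it gives the pose at the moment of the call.
- job_done(): hands the job in, once; it reports no verdict.
Trained networks look in the newest picture that a camera, given by its name, has taken for a name from the list of things; names that differ only in an ending like _2 or _b are one class to them, and where a whole thing is asked for, a point or a joint stands for the part that bears it (a point fixed in the world has none). Each returns a list of dicts, best first, with "conf" (0 to 1); they miss things now and then, are a little off and sometimes report something else, mostly with a low value. They report only what shows in the picture. A call takes as long as a camera call.
- search_frame(camera, name): "location" ([row, column] in pixels, amid what is visible of it).
- spot_point(camera, name): "location" ([row, column] in pixels: a listed point, or the origin of a listed thing).
The state is a dict: "clock": time; "joint_pos": joint angles; "joint_vel": joint speeds; "tau": joint torques, N m; "eef_pos": TCP position; "tool_rot": TCP orientation; "ft_force": force on the tool from outside, world axes, zero at the start; "ft_torque": the same for the moment, N m; "grip_width": finger opening in m.
Only numpy, scipy, OpenCV 4.12 (cv2) and the standard library are available. Lean on these libraries where they do the work, as an engineer would, in place of code of your own. Each camera call takes 0.05 s, during which the arm holds its last target. There are 200 camera calls.

### The job

Get the laboratory balance ready to weigh into the empty beaker on its pan: with the fingertips gently push the sliding glass lid of the draught shield, the one with the black grip bar, fully shut, then press the wide blue tare key right down with a light fingertip touch, let it spring back, and withdraw. Press no other key, leave the beaker alone on the pan, and leave the things standing round the balance where they are; nothing is to be picked up.

Things in the scene. Friction and masses are not known exactly. Their poses are not given: they have to be found in the camera images.
- balance: White laboratory balance, 260 x 190 mm, fixed. Origin: centre of its underside; x to its back, y to its left seen from the keys, z up. Keypad (level, z = 38 mm) along the front edge; a sloped display leads up to a deck at z = 55 mm; on it a glass draught shield, x = -20 to 120, y = -75 to 75 mm, covered by a sliding glass lid (top face z = 131 mm)
- shield_lid (a joint): how far the glass lid (140 x 150 mm) stands open, in m: 0 = fully shut (end stop), 0.09 = fully open. It slides along the balance's x, opening to the back, shutting to the front (-x, toward the keys); rubs with 1 to 2 N, stays where it is left. It starts 50 to 85 mm open
- lid_grip (a point): centre of the black grip bar on the lid: an upright rib 8 mm thick (balance x), 60 mm long (balance y), 18 mm high, standing on the lid's top face (rib z = 131 to 149 mm, this point z = 140 mm). It moves with the lid and lies at balance x = 12 mm when the lid is shut; behind it (+x) there are 100 mm of flat lid
- tare_key (a joint): how far the tare key is pressed, in m: 0 = up, 0.004 = fully down at its stop (about 3.5 N); springs back by itself
- tare_key_top (a point): centre of the top face of the wide blue tare key, 18 mm (balance x) by 30 mm (balance y), at the right-hand end of the row of four keys; 44 mm above the worktop when up, 6 mm proud of the keypad; pressed straight down. The next key is 48 mm away; the shield wall is 85 mm behind the key row
- power_key (a joint): press of the red round key at the left-hand end of the row, in m (0 up, 0.004 down); not to be pressed
- menu_key (a joint): press of the grey round key next to the red one, in m; not to be pressed
- print_key (a joint): press of the grey round key next to the blue tare key, in m; not to be pressed
- power_key_top (a point): centre of the top of the red round key, 17 mm across, like the others 44 mm above the worktop
- menu_key_top (a point): centre of the top of the grey round key beside the red one, 17 mm across
- print_key_top (a point): centre of the top of the grey round key beside the blue one, 17 mm across
- beaker: empty glass beaker, 36 mm across, 38 mm high, standing loose on the round steel pan (90 mm across, top 68 mm above the worktop) inside the shield; origin: centre of its underside. Its rim is well below the lid
- vial_2: loose small vial with blue cap, 12 mm across, 33 mm high, standing left of the keys; origin: centre of its underside
- marker_blue: loose marker pen, white with blue cap, 135 mm long (its y), 15 mm high, lying along the right side of the balance; origin: centre of its underside
- vial_rack: loose blue vial rack, 60 x 118 mm, 40 mm high, standing left of the balance; origin: centre of its underside
- hygrometer: loose white hygrometer with display, 42 x 100 mm, 92 mm high, standing right of the shield; origin: centre of its underside

How it is judged:
By the outcome, as a careful person would: the job done as asked, in the order asked, and still so for the second after the job is handed in, with the robot touching nothing.
It also fails if it takes over 48 s, if anything falls off the work surface, if the arm or the gripper's body presses on something with over 40 N, if the wrist force passes 120 N, or if a joint passes its speed limit or range.

## Working session

There is one attempt and no reset: what is moved stays moved. The work goes in short steps, Python scripts to look and compute and a tool call to move; the robot and the scene stay as the last step left them, time stands still between calls to the robot, and variables do not carry over. Pictures are saved under pics/ and viewed, about 8 in all and at most 12, crops included, and the job is handed in when it is done.

Besides the shell and the picture viewer there is one more tool, called after ">>>" as name(argument=value, ...), one argument or row to a line, values as JSON. arm_command: Moves the arm, as the interface text tells. Its arguments: {"type":"object","properties":{"translation":{"type":"array","items":{"type":"array","items":{"type":"number"}}},"turn":{"type":"array","items":{"type":"number"}},"hand":{"type":"array","items":{"type":"number"}}},"required":["translation","turn","hand"]}

```bash
mkdir -p pics; cat > h.py <<'E'
from workcell import *
import numpy as np, cv2
def to_world(cam, d, r, c, info=None):
    i=info or camera_info(cam); K=np.array(i["mtx"]); T=np.linalg.inv(np.array(i["world_to_cam"]))
    p=np.array([(c-K[0,2])/K[0,0]*d,(r-K[1,2])/K[1,1]*d,d,1]); return (T@p)[:3]
def on_plane(cam, r, c, z, info=None):
    a=to_world(cam,0.0,r,c,info); b=to_world(cam,1.0,r,c,info); return a+(b-a)*(z-a[2])/(b[2]-a[2])
E
python3 - <<'E'
from h import *
o=get_obs(); print({k:np.round(v,3).tolist() for k,v in o.items()})
H={"lid_grip":.140,"tare_key_top":.044,"print_key_top":.044,"menu_key_top":.044,"power_key_top":.044,"balance":0,"hygrometer":0,"beaker":.068}
for cam in ["scene","side"]:
    p,d=camera(cam); cv2.imwrite(f"pics/{cam}0.png",p[:,:,::-1])
    for n,z in H.items():
        for x in spot_point(cam,n)[:2]:
            r,c=x["location"]; dd=d[int(r),int(c)]
            print(cam,n,round(x["conf"],2),np.round([r,c]),np.round(on_plane(cam,r,c,z),4),np.round(to_world(cam,dd,r,c),4))
E
```

```text
{'clock': 0.0, 'joint_pos': [-1.261, 0.241, 0.004, 1.335, 0.0, 1.571], 'joint_vel': [0.001, -0.0, 0.001, 0.002, 0.0, 0.001], 'tau': [0.001, -37.232, 25.241, 0.017, -0.0, -0.0], 'eef_pos': [0.152, -0.476, 0.244], 'tool_rot': [0.988, 0.154, -0.0, -0.001], 'ft_force': [-0.525, -0.071, 0.09], 'ft_torque': [-0.019, 0.012, 0.04], 'grip_width': 0.085}
scene lid_grip 0.63 [210. 386.] [ 0.6626 -0.0791  0.14  ] [ 0.6568 -0.0853  0.1493]
scene tare_key_top 0.69 [312. 344.] [ 0.5048 -0.1866  0.044 ] [ 0.507  -0.1838  0.0373]
scene print_key_top 0.6 [300. 318.] [ 0.4748 -0.1384  0.044 ] [ 0.4751 -0.1379  0.043 ]
scene menu_key_top 0.41 [288. 306.] [ 0.4667 -0.1048  0.044 ] [ 0.4674 -0.1033  0.0412]
scene power_key_top 0.6 [267. 289.] [ 0.4599 -0.045   0.044 ] [ 0.4595 -0.0459  0.0455]
scene hygrometer 0.73 [305. 449.] [ 0.7118 -0.2577  0.    ] [ 0.6992 -0.2645  0.0221]
scene beaker 0.22 [304. 450.] [ 0.6754 -0.2785  0.068 ] [ 0.7009 -0.2648  0.0234]
side lid_grip 0.56 [169. 306.] [ 0.6531 -0.0808  0.14  ] [ 0.6533 -0.0815  0.1397]
side tare_key_top 0.57 [196. 370.] [ 0.4855 -0.1513  0.044 ] [ 0.4875 -0.1677  0.0351]
side print_key_top 0.38 [198. 370.] [ 0.4829 -0.1385  0.044 ] [ 0.4851 -0.1565  0.0342]
side menu_key_top 0.61 [207. 371.] [ 0.4725 -0.0875  0.044 ] [ 0.4731 -0.093   0.0408]
side power_key_top 0.37 [217. 375.] [ 0.454  -0.0377  0.044 ] [ 0.4549 -0.0462  0.0389]
side balance 0.57 [215. 334.] [ 0.5766 -0.0951  0.    ] [ 0.5589 -0.0139  0.0496]
side beaker 0.41 [193. 316.] [ 0.6276 -0.0854  0.068 ] [ 0.6065 -0.0073  0.111 ]
```

```bash
python3 -c "
import cv2,numpy as np
a=cv2.imread('pics/scene0.png');b=cv2.imread('pics/side0.png')
cv2.imwrite('pics/c1.png',cv2.resize(a[150:370,230:530],None,fx=2.66,fy=2.66,interpolation=cv2.INTER_CUBIC))
cv2.imwrite('pics/c2.png',cv2.resize(b[120:270,240:440],None,fx=4,fy=4,interpolation=cv2.INTER_CUBIC))"
```

```text
(no output)
```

View pics/c1.png

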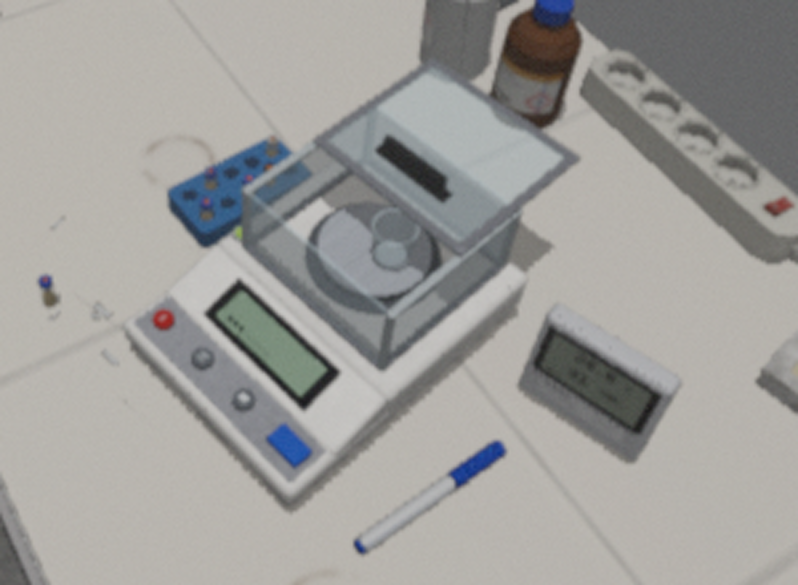

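View pics/c2.png

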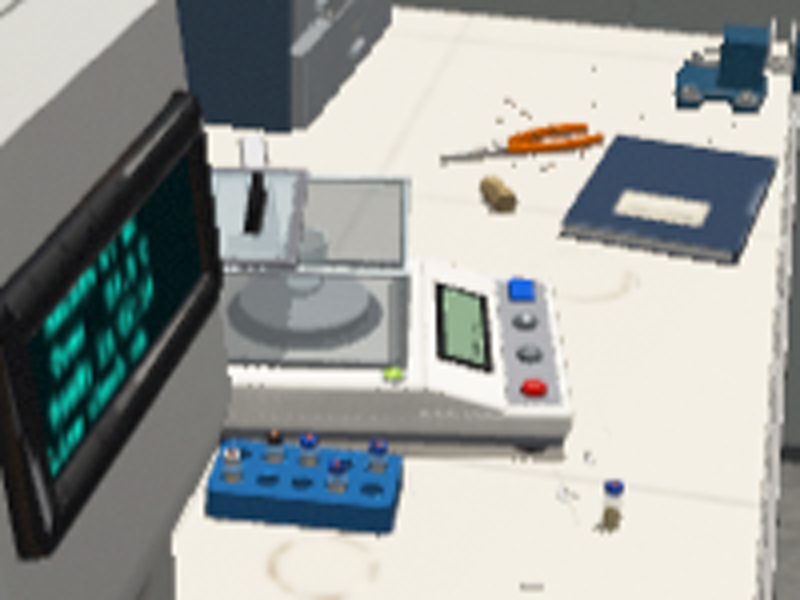

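The scene crop shows the balance turned on the table with the blue tare key at about row 317, column 339. The red key is at (270, 291) and the grip bar at (213, 385), with the lid open. The side view agrees: tare at (192.5, 370), red at (217, 373.5). The bottle and cup stand behind the balance, and the hygrometer is to its right.

```bash
python3 - <<'E'
from h import *
S=[("tare",317.3,338.6,.044),("print",300,321.7,.044),("menu",284.2,306.3,.044),("power",269.9,291.3,.044),("gripbar",212.8,385.3,.149)]
for n,r,c,z in S: print(n,on_plane("scene",r,c,z).round(4))
for n,r,c,z in [("tare",192.5,370.3,.044),("print",200.2,371,.044),("menu",208.5,372.3,.044),("power",216.8,373.5,.044)]: print("side",n,on_plane("side",r,c,z).round(4))
# dark grip pixels with depth on scene
p=cv2.imread("pics/scene0.png")[:,:,::-1]; p2,d=camera("scene")
m=np.zeros(p.shape[:2],bool); m[195:230,365:405]=True
m&=(p.max(2)<70); ys,xs=np.nonzero(m)
P=np.array([to_world("scene",d[y,x],y,x) for y,x in zip(ys,xs)]); 
P=P[(P[:,2]>.125)&(P[:,2]<.16)]
print(len(P),P.mean(0).round(4),P.min(0).round(3),P.max(0).round(3))
u=np.linalg.svd(P[:,:2]-P[:,:2].mean(0))[2][0]; t=(P[:,:2]-P[:,:2].mean(0))@u; print("bar dir",u,np.degrees(np.arctan2(u[1],u[0])),t.min(),t.max())
top=P[P[:,2]>.146]; print("top",len(top),top.mean(0).round(4))
# blue key
b=p.astype(int); m=np.zeros(m.shape,bool); m[300:335,320:360]=True; m&=(b[:,:,2]-b[:,:,0]>60)
ys,xs=np.nonzero(m); print("blue",ys.mean(),xs.mean(),on_plane("scene",ys.mean(),xs.mean(),.0435).round(4), np.median([to_world("scene",d[y,x],y,x) for y,x in zip(ys,xs)],0).round(4))
E
```

```text
tare [ 0.4901 -0.1895  0.044 ]
print [ 0.4805 -0.1427  0.044 ]
menu [ 0.4713 -0.0973  0.044 ]
power [ 0.4607 -0.0529  0.044 ]
gripbar [ 0.6529 -0.0899  0.149 ]
side tare [ 0.4872 -0.1716  0.044 ]
side print [ 0.4782 -0.1265  0.044 ]
side menu [ 0.4677 -0.0815  0.044 ]
side power [ 0.4582 -0.0392  0.044 ]
210 [ 0.658  -0.0842  0.1409] [ 0.65  -0.115  0.131] [ 0.669 -0.049  0.151]
bar dir [ 0.21890801 -0.9757455 ] -77.35509683472476 -0.035377420348643204 0.03166176364248009
top 63 [ 0.6584 -0.0832  0.1485]
blue 317.0676691729323 338.3984962406015 [ 0.4902 -0.1887  0.0435] [ 0.4898 -0.1891  0.0443]
```

>>> arm_command(
  translation=[
    [0, 0, 0],
    [0, 0, 0],
  ],
  turn=[0.094, 0.094],
  hand=[1, 1],
)

```text
clock: 1.12
eef_pos: [0.1524, -0.4762, 0.2453]
tool_rot: [0.994, 0.107, 0.0, 0.0]
ft_force: [0.0, 0.7, 0.4]
grip_width: 0.0637
```

>>> arm_command(
  translation=[
    [3.4, -1.5, 0],
    [6.8, -3.0, 0],
    [10.2, -4.5, 0],
    [13.6, -6, 0],
    [17, -7.5, 0],
  ],
  turn=[0, 0, 0, 0, 0],
  hand=[1, 1, 1, 1, 1],
)

```text
clock: 1.53
eef_pos: [0.3035, -0.3655, 0.2455]
tool_rot: [0.994, 0.108, 0.0, 0.0]
ft_force: [0.2, -0.5, 0.4]
grip_width: 0.0005
```

>>> arm_command(
  translation=[
    [3.4, -1.5, 0],
    [6.8, -3.0, 0],
    [10.2, -4.5, 0],
    [13.6, -6, 0],
    [17, -7.5, 0],
  ],
  turn=[0, 0, 0, 0, 0],
  hand=[1, 1, 1, 1, 1],
)

```text
clock: 1.95
eef_pos: [0.4537, -0.2555, 0.2455]
tool_rot: [0.994, 0.109, 0.0, 0.0]
ft_force: [0.4, 0.1, -0.2]
grip_width: 0.0001
```

>>> arm_command(
  translation=[
    [3.4, -1.5, 0],
    [6.8, -3.0, 0],
    [10.2, -4.5, 0],
    [13.6, -6, 0],
    [17, -7.5, 0],
  ],
  turn=[0, 0, 0, 0, 0],
  hand=[1, 1, 1, 1, 1],
)

```text
clock: 2.37
eef_pos: [0.6037, -0.1458, 0.2452]
tool_rot: [0.994, 0.109, 0.0, 0.0]
ft_force: [0.6, -0.7, 0.6]
grip_width: 0.0002
```

>>> arm_command(
  translation=[
    [3.4, -1.6, 0],
    [6.8, -3.3, 0],
    [10.2, -5, 0],
    [10.2, -5, 0],
  ],
  turn=[0, 0, 0, 0],
  hand=[1, 1, 1, 1],
)

```text
clock: 2.7
eef_pos: [0.6954, -0.0708, 0.2412]
tool_rot: [0.994, 0.112, -0.001, -0.001]
ft_force: [-1.1, 0.6, -1.8]
grip_width: 0.0001
```

```bash
python3 - <<'E'
from h import *
o=get_obs(); print(o["eef_pos"],o["ft_force"],o["clock"])
p,d=camera("wrist"); cv2.imwrite("pics/w1.png",p[:,:,::-1]); i=camera_info("wrist")
for n,z in [("lid_grip",.14)]:
    for x in spot_point("wrist",n): r,c=x["location"]; print(n,x["conf"],r,c,on_plane("wrist",r,c,.149,i),to_world("wrist",d[int(r),int(c)],r,c,i))
p,d=camera("scene"); cv2.imwrite("pics/s1.png",cv2.resize(p[130:350,230:530,::-1],None,fx=2.66,fy=2.66))
E
```

```text
[ 0.69543922 -0.07078386  0.24117178] [-1.12653627  0.61066415 -1.83541806] 2.7
lid_grip 0.6 244.0 328.6 [ 0.66036855 -0.08472449  0.149     ] [ 0.70489232 -0.07314204  0.23662838]
```

View pics/w1.png

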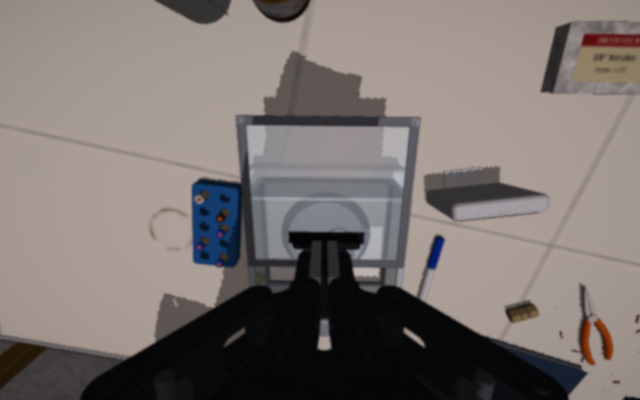

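View pics/s1.png

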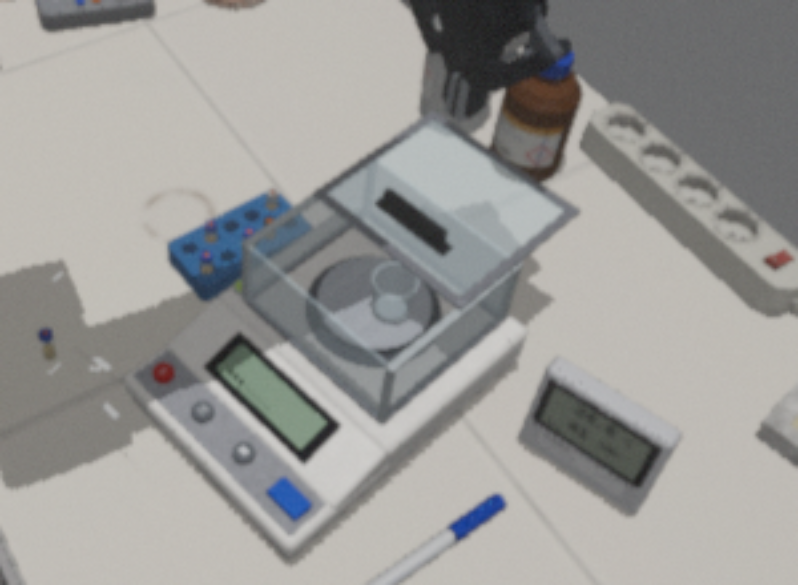

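The wrist view shows the bar crossing the lid at about rows 233–248, columns 290–363. The closed fingers are behind and above it and roughly centred. In the scene view nothing has moved. I'll descend behind the bar now.

>>> arm_command(
  translation=[
    [0, 0.3, 2],
    [-0.3, 0.5, 4],
    [-0.3, 0.5, 6],
    [-0.3, 0.5, 7.5],
    [-0.3, 0.5, 7.5],
  ],
  turn=[0, 0, 0, 0, 0],
  hand=[1, 1, 1, 1, 1],
)

```text
clock: 3.27
eef_pos: [0.6862, -0.0835, 0.1672]
tool_rot: [0.994, 0.107, -0.003, -0.001]
ft_force: [-0.1, -0.1, -0.3]
grip_width: -0.0003
```

```bash
python3 - <<'E'
from h import *
o=get_obs(); print(o["eef_pos"],o["tool_rot"],o["ft_force"],o["clock"])
E
```

```text
[ 0.68620004 -0.08352692  0.16724067] [ 9.94258870e-01  1.06950660e-01 -3.23564985e-03 -6.20992522e-04] [-0.08115311 -0.13773808 -0.27852126] 3.2667
```

>>> arm_command(
  translation=[
    [0.3, -0.3, 0.5],
    [0.3, -0.4, 1],
    [0.3, -0.4, 1.4],
    [0.3, -0.4, 1.4],
  ],
  turn=[0, 0, 0, 0],
  hand=[1, 1, 1, 1],
)

```text
clock: 3.6
eef_pos: [0.6915, -0.0775, 0.1565]
tool_rot: [0.994, 0.108, 0.0, 0.0]
ft_force: [-0.1, 0.2, -0.0]
grip_width: 0.0002
```

```bash
python3 - <<'E'
from h import *
p,d=camera("side"); cv2.imwrite("pics/d1.png",cv2.resize(p[100:250,230:430,::-1],None,fx=4,fy=4))
E
```

```text
(no output)
```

View pics/d1.png

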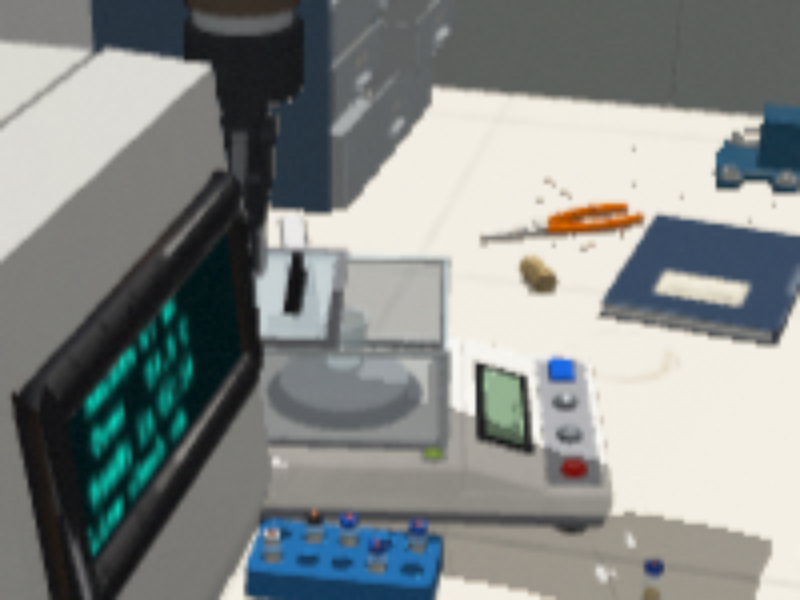

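The side view shows the fingertips at about (270, 258), behind the bar at (283, 295) and level with its upper half. I'll lower slightly, then push forward.

>>> arm_command(
  translation=[
    [0, 0, 0.4],
    [-0.4, 0, 0.4],
    [-0.8, 0, 0.4],
    [-1.2, 0, 0.4],
    [-1.6, 0, 0.4],
  ],
  turn=[0, 0, 0, 0, 0],
  hand=[1, 1, 1, 1, 1],
)

```text
clock: 4.07
eef_pos: [0.6755, -0.0811, 0.1525]
tool_rot: [0.994, 0.108, 0.0, 0.0]
ft_force: [1.4, 0.2, -0.7]
grip_width: 0.0001
```

>>> arm_command(
  translation=[
    [-0.4, 0, 0],
    [-0.8, 0, 0],
    [-1.2, 0, 0],
    [-1.6, 0, 0],
    [-2, 0, 0],
  ],
  turn=[0, 0, 0, 0, 0],
  hand=[1, 1, 1, 1, 1],
)

```text
clock: 4.48
eef_pos: [0.6562, -0.0853, 0.1525]
tool_rot: [0.994, 0.108, 0.0, 0.0]
ft_force: [1.6, 1.2, 0.1]
grip_width: -0.0002
```

>>> arm_command(
  translation=[
    [-0.5, 0, 0],
    [-1, 0, 0],
    [-1.5, 0, 0],
    [-2, 0, 0],
    [-2.5, 0, 0],
  ],
  turn=[0, 0, 0, 0, 0],
  hand=[1, 1, 1, 1, 1],
)

```text
clock: 4.9
eef_pos: [0.6315, -0.0907, 0.1525]
tool_rot: [0.994, 0.108, 0.0, -0.0]
ft_force: [1.2, 0.6, 1.7]
grip_width: 0.0
```

>>> arm_command(
  translation=[
    [-0.4, 0, 0],
    [-0.8, 0, 0],
    [-1.1, 0, 0],
    [-1.4, 0, 0],
    [-1.4, 0, 0],
  ],
  turn=[0, 0, 0, 0, 0],
  hand=[1, 1, 1, 1, 1],
)

```text
clock: 5.32
eef_pos: [0.6175, -0.0938, 0.1523]
tool_rot: [0.994, 0.108, -0.0, 0.0]
ft_force: [0.3, 0.1, 0.1]
grip_width: -0.0
```

```bash
python3 - <<'E'
from h import *
o=get_obs(); print(o["eef_pos"],o["ft_force"],o["clock"])
p,d=camera("scene"); cv2.imwrite("pics/s2.png",cv2.resize(p[130:350,230:530,::-1],None,fx=2.66,fy=2.66))
E
```

```text
[ 0.61754976 -0.09382801  0.15231422] [0.27690263 0.0691733  0.12290494] 5.3167
```

View pics/s2.png

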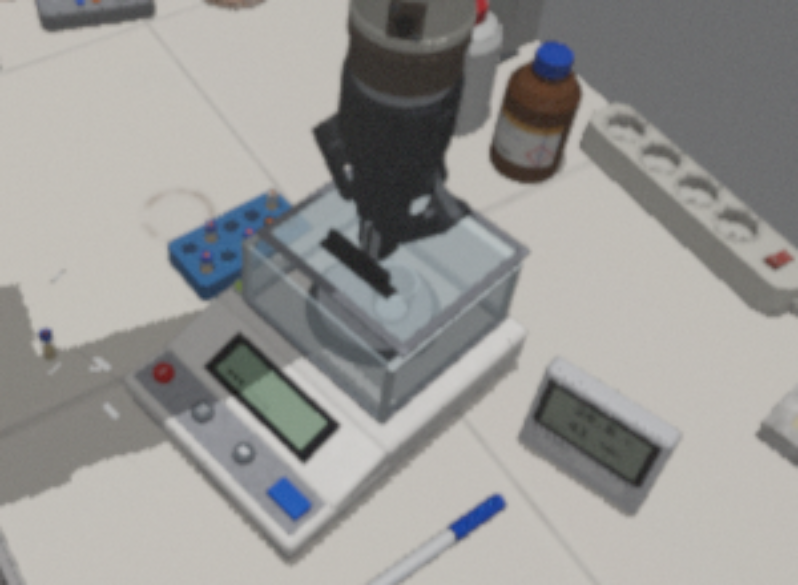

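The lid is nearly shut. Its front edge runs from about (250, 270) to (360, 400) in the crop, still a little behind the front wall. I'll continue slowly.

>>> arm_command(
  translation=[
    [-0.2, 0, 0],
    [-0.4, 0, 0],
    [-0.6, 0, 0],
    [-0.8, 0, 0],
    [-0.8, 0, 0],
  ],
  turn=[0, 0, 0, 0, 0],
  hand=[1, 1, 1, 1, 1],
)

```text
clock: 5.78
eef_pos: [0.6099, -0.0954, 0.1521]
tool_rot: [0.994, 0.108, -0.0, -0.0]
ft_force: [0.9, 0.4, 0.2]
grip_width: -0.0001
```

>>> arm_command(
  translation=[
    [-0.2, 0, 0],
    [-0.4, 0, 0],
    [-0.4, 0, 0],
  ],
  turn=[0, 0, 0],
  hand=[1, 1, 1],
)

```text
clock: 6.03
eef_pos: [0.6064, -0.0962, 0.1523]
tool_rot: [0.994, 0.108, -0.0, 0.0]
ft_force: [0.2, 0.2, 0.2]
grip_width: 0.0
```

>>> arm_command(
  translation=[
    [-0.15, 0, 0],
    [-0.3, 0, 0],
    [-0.3, 0, 0],
  ],
  turn=[0, 0, 0],
  hand=[1, 1, 1],
)

```text
clock: 6.28
eef_pos: [0.6062, -0.0962, 0.1525]
tool_rot: [0.994, 0.108, 0.003, -0.0]
ft_force: [7.9, 1.2, -4.9]
grip_width: 0.0002
```

>>> arm_command(
  translation=[
    [-0.15, 0, 0],
    [-0.3, 0, 0],
    [-0.3, 0, 0],
  ],
  turn=[0, 0, 0],
  hand=[1, 1, 1],
)

```text
clock: 6.53
eef_pos: [0.606, -0.0962, 0.1527]
tool_rot: [0.994, 0.108, 0.006, -0.001]
ft_force: [14.6, 2.4, -8.6]
grip_width: -0.0003
```

The end stop is reached: the tool has stopped moving and the force has risen. Now I back off, lift and check.

>>> arm_command(
  translation=[
    [0.6, 0, 0],
    [1.5, 0, 0],
    [2.5, 0, 0],
    [2.5, 0, -3],
    [2.5, 0, -6],
  ],
  turn=[0, 0, 0, 0, 0],
  hand=[1, 1, 1, 1, 1],
)

```text
clock: 6.95
eef_pos: [0.6231, -0.0917, 0.2101]
tool_rot: [0.994, 0.108, -0.004, -0.001]
ft_force: [1.3, -0.2, 0.6]
grip_width: -0.0004
```

>>> arm_command(
  translation=[
    [-3, 2, 0],
    [-6, 4, 0],
    [-9, 6, 0],
    [-12, 7, 0],
    [-15, 7, 0],
  ],
  turn=[0, 0, 0, 0, 0],
  hand=[1, 1, 1, 1, 1],
)

```text
clock: 7.37
eef_pos: [0.4919, -0.1946, 0.2122]
tool_rot: [0.994, 0.107, -0.0, 0.0]
ft_force: [0.0, -1.0, 0.8]
grip_width: 0.0002
```

```bash
python3 - <<'E'
from h import *
o=get_obs(); e=o["eef_pos"]; print(e,o["tool_rot"],o["ft_force"],o["clock"])
p,d=camera("scene"); cv2.imwrite("pics/s3.png",cv2.resize(p[130:350,230:530,::-1],None,fx=2.66,fy=2.66))
for x in spot_point("scene","lid_grip"): print(x,on_plane("scene",*x["location"],.14))
b=p.astype(int); m=np.zeros(b.shape[:2],bool); m[300:335,320:360]=True; m&=(b[:,:,2]-b[:,:,0]>60)
ys,xs=np.nonzero(m); 
if len(ys): print("blue scene",len(ys),on_plane("scene",ys.mean(),xs.mean(),.0435).round(4))
o=get_obs(); i=camera_info("wrist"); p,d=camera("wrist"); cv2.imwrite("pics/w3.png",p[:,:,::-1])
for n in ["tare_key_top","print_key_top","lid_grip"]:
  for x in spot_point("wrist",n): r,c=x["location"]; print(n,x["conf"],r,c,on_plane("wrist",r,c,.14 if n=="lid_grip" else .044,i).round(4))
t=np.array([.490,-.189]); dv=t-e[:2]; a=np.radians(12.35); print("tool shift",dv@[np.cos(a),np.sin(a)],dv@[np.sin(a),-np.cos(a)])
E
```

```text
[ 0.49192762 -0.19463101  0.21216857] [ 9.94302345e-01  1.06594647e-01 -4.79869116e-04  4.44775634e-04] [ 0.02534837 -0.95639744  0.78894548] 7.3667
blue scene 135 [ 0.4901 -0.1888  0.0435]
tare_key_top 0.97 179.4 318.9 [ 0.49   -0.1872  0.044 ]
tare_key_top 0.65 115.6 391.8 [ 0.5699 -0.2452  0.044 ]
tare_key_top 0.64 76.8 258.6 [ 0.5776 -0.1098  0.044 ]
print_key_top 0.65 177.4 272.1 [ 0.4816 -0.1377  0.044 ]
lid_grip 0.92 35.8 207.8 [ 0.5916 -0.097   0.14  ]
tool shift -0.0006786405834892058 -0.00591298733872799
```

View pics/s3.png

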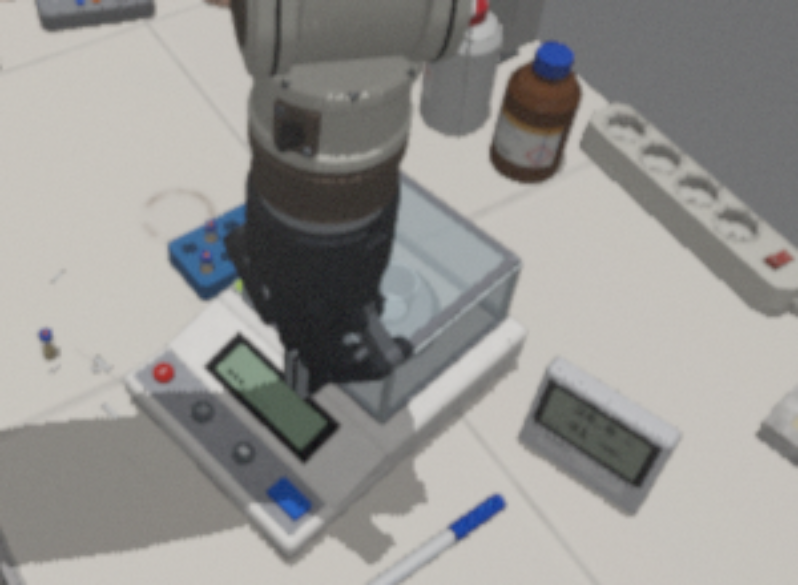

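View pics/w3.png

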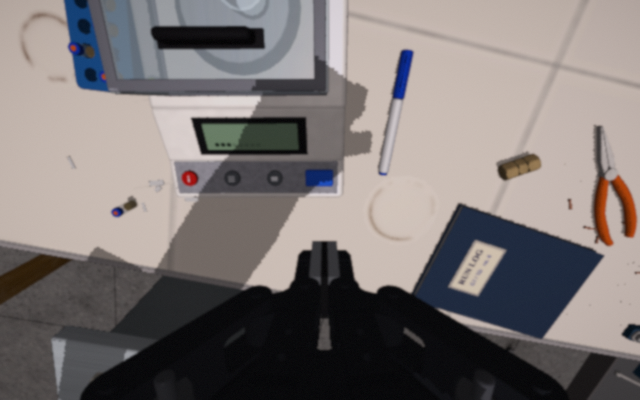

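The wrist view puts the blue key at (179, 319), which matches the scene measurement to within 2 mm. The lid covers the shield, with the bar at (37, 208). I'll descend over the key.

>>> arm_command(
  translation=[
    [0, -0.6, 2],
    [0, -0.6, 5],
    [0, -0.6, 8],
    [0, -0.6, 11],
    [0, -0.6, 13],
  ],
  turn=[0, 0, 0, 0, 0],
  hand=[1, 1, 1, 1, 1],
)

```text
clock: 8.08
eef_pos: [0.4923, -0.1855, 0.0794]
tool_rot: [0.994, 0.109, -0.001, -0.001]
ft_force: [-0.2, 0.3, -1.0]
grip_width: 0.0001
```

>>> arm_command(
  translation=[
    [0, 0, 0.5],
    [0, 0, 1.0],
    [0, 0, 1.0],
  ],
  turn=[0, 0, 0],
  hand=[1, 1, 1],
)

```text
clock: 8.33
eef_pos: [0.4931, -0.1864, 0.0721]
tool_rot: [0.994, 0.108, -0.0, -0.0]
ft_force: [-0.4, 0.3, 0.4]
grip_width: -0.0001
```

```bash
python3 - <<'E'
from h import *
o=get_obs(); print(o["eef_pos"],o["ft_force"])
p,d=camera("scene"); cv2.imwrite("pics/s4.png",cv2.resize(p[250:350,260:400,::-1],None,fx=5,fy=5,interpolation=cv2.INTER_CUBIC))
E
```

```text
[ 0.49314972 -0.18640747  0.07205602] [-0.44135779  0.32288811  0.36948069]
```

View pics/s4.png

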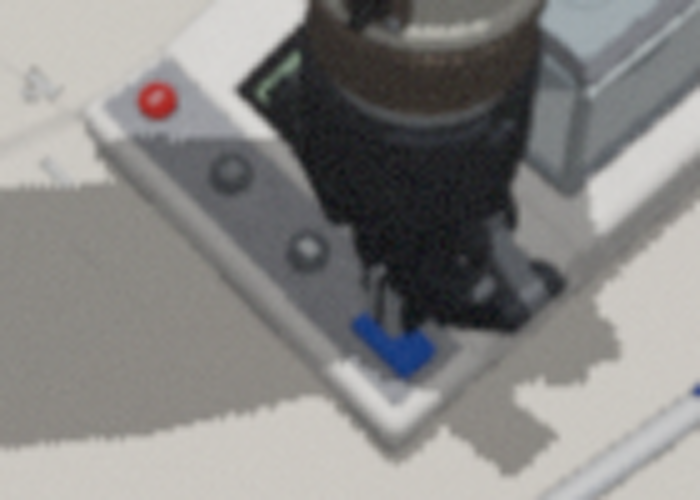

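The closed fingertips are above the blue key, at about (300, 390) in the crop and slightly towards its back. I'll correct by 3 mm forward and press slowly.

>>> arm_command(
  translation=[
    [-0.3, 0.1, 0.5],
    [-0.3, 0.1, 1.0],
    [-0.3, 0.1, 1.2],
    [-0.3, 0.1, 1.3],
    [-0.3, 0.1, 1.4],
  ],
  turn=[0, 0, 0, 0, 0],
  hand=[1, 1, 1, 1, 1],
)

```text
clock: 8.8
eef_pos: [0.4897, -0.1884, 0.0585]
tool_rot: [0.994, 0.108, 0.0, 0.0]
ft_force: [-0.3, -0.4, -0.4]
grip_width: 0.0005
```

>>> arm_command(
  translation=[
    [0, 0, 0.1],
    [0, 0, 0.2],
    [0, 0, 0.2],
  ],
  turn=[0, 0, 0],
  hand=[1, 1, 1],
)

```text
clock: 9.05
eef_pos: [0.4897, -0.1884, 0.0564]
tool_rot: [0.994, 0.108, 0.0, 0.0]
ft_force: [0.5, 0.8, 0.9]
grip_width: 0.0001
```

>>> arm_command(
  translation=[
    [0, 0, 0.1],
    [0, 0, 0.1],
  ],
  turn=[0, 0],
  hand=[1, 1],
)

```text
clock: 9.22
eef_pos: [0.4897, -0.1884, 0.0555]
tool_rot: [0.994, 0.108, 0.0, 0.0]
ft_force: [-0.2, 0.2, 3.6]
grip_width: -0.0002
```

>>> arm_command(
  translation=[
    [0, 0, 0.1],
    [0, 0, 0.1],
  ],
  turn=[0, 0],
  hand=[1, 1],
)

```text
clock: 9.38
eef_pos: [0.4898, -0.1885, 0.0544]
tool_rot: [0.994, 0.108, 0.0, 0.0]
ft_force: [-0.8, 0.4, 4.2]
grip_width: -0.0002
```

>>> arm_command(
  translation=[
    [0, 0, 0.1],
    [0, 0, 0.1],
  ],
  turn=[0, 0],
  hand=[1, 1],
)

```text
clock: 9.55
eef_pos: [0.4898, -0.1885, 0.054]
tool_rot: [0.994, 0.108, 0.0, 0.0]
ft_force: [-1.3, 0.1, 6.0]
grip_width: -0.0002
```

>>> arm_command(
  translation=[
    [0, 0, 0.1],
    [0, 0, 0.1],
  ],
  turn=[0, 0],
  hand=[1, 1],
)

```text
clock: 9.72
eef_pos: [0.4898, -0.1885, 0.0538]
tool_rot: [0.994, 0.108, 0.0, 0.0]
ft_force: [-3.0, 0.8, 12.1]
grip_width: 0.0001
```

The key is at its stop: the tip has stalled at about z = 0.040 and the force has jumped to 12 N. Releasing and withdrawing straight up.

>>> arm_command(
  translation=[
    [0, 0, -0.3],
    [0, 0, -0.8],
    [0, 0, -2],
    [0, 0, -4],
    [0, 0, -7],
  ],
  turn=[0, 0, 0, 0, 0],
  hand=[1, 1, 1, 1, 1],
)

```text
clock: 10.13
eef_pos: [0.4874, -0.1873, 0.1203]
tool_rot: [0.994, 0.108, -0.003, -0.002]
ft_force: [1.5, 0.3, -0.2]
grip_width: -0.0
```

>>> arm_command(
  translation=[
    [0, 0, -3],
    [0, 0, -6],
    [0, 0, -9],
    [0, 0, -12],
    [0, 0, -12],
  ],
  turn=[0, 0, 0, 0, 0],
  hand=[1, 1, 1, 1, 1],
)

```text
clock: 10.55
eef_pos: [0.4926, -0.1893, 0.2487]
tool_rot: [0.994, 0.108, 0.005, 0.002]
ft_force: [1.2, -0.6, 1.1]
grip_width: 0.0003
```

>>> arm_command(
  translation=[
    [-2, 3, 0],
    [-4, 6, 0],
    [-6, 9, 0],
    [-8, 12, 0],
    [-10, 15, 0],
  ],
  turn=[0, 0, 0, 0, 0],
  hand=[1, 1, 1, 1, 1],
)

```text
clock: 10.97
eef_pos: [0.4233, -0.3573, 0.2416]
tool_rot: [0.994, 0.108, -0.0, -0.0]
ft_force: [0.7, 0.1, 0.2]
grip_width: -0.0001
```

>>> arm_command(
  translation=[
    [-1, 3, 0],
    [-2, 5, 0],
    [-2, 5, 0],
    [-2, 5, 0],
  ],
  turn=[0, 0, 0, 0],
  hand=[1, 1, 1, 1],
)

```text
clock: 11.3
eef_pos: [0.4145, -0.4101, 0.241]
tool_rot: [0.994, 0.106, -0.0, -0.001]
ft_force: [0.2, 0.4, -0.1]
grip_width: -0.0001
```

```bash
python3 - <<'E'
from h import *
o=get_obs(); print(o["eef_pos"],o["ft_force"],o["clock"])
p,d=camera("scene"); cv2.imwrite("pics/s5.png",cv2.resize(p[130:350,230:530,::-1],None,fx=2.66,fy=2.66,interpolation=cv2.INTER_CUBIC))
b=p.astype(int); m=np.zeros(b.shape[:2],bool); m[300:335,320:360]=True; m&=(b[:,:,2]-b[:,:,0]>60)
ys,xs=np.nonzero(m); print("key",np.median([to_world("scene",d[y,x],y,x) for y,x in zip(ys,xs)],0).round(4))
m=np.zeros(b.shape[:2],bool); m[205:250,340:385]=True; m&=(b.max(2)<70); ys,xs=np.nonzero(m)
P=np.array([to_world("scene",d[y,x],y,x) for y,x in zip(ys,xs)]); P=P[(P[:,2]>.125)&(P[:,2]<.16)]; g=P.mean(0)
a=np.radians(12.35); print("bar",len(P),g.round(4),"x from key row",(g[:2]-[.49,-.188])@[np.cos(a),np.sin(a)])
E
```

```text
[ 0.41446256 -0.41013845  0.24100918] [ 0.18235097  0.43817744 -0.11355944] 11.3
key [ 0.4898 -0.1891  0.0442]Traceback (most recent call last):
  File "<stdin>", line 7, in <module>
IndexError: too many indices for array: array is 1-dimensional, but 2 were indexed
```

View pics/s5.png

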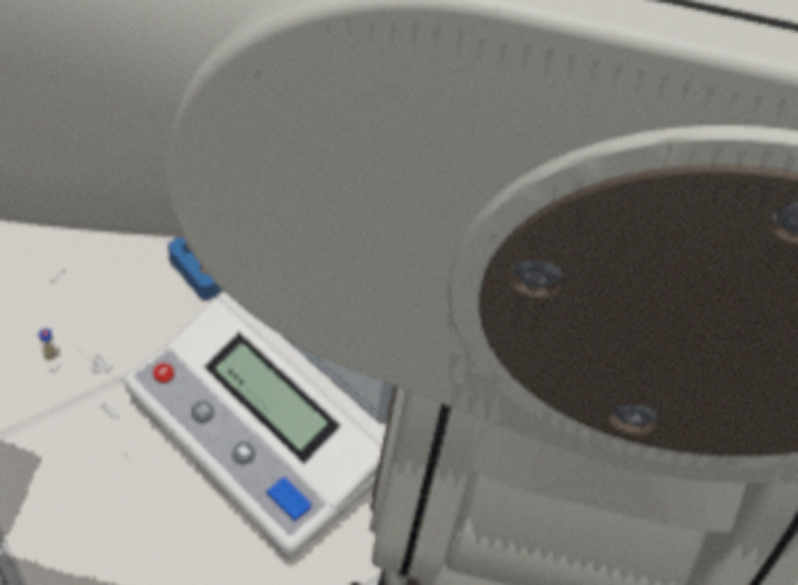

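The key is back up at 44 mm. The arm hides the lid, so I'll move back towards the start pose for a last look.

>>> arm_command(
  translation=[
    [-3, 0, 0],
    [-6, 0, 0],
    [-9, 0, 0],
    [-12, 0, 0],
    [-15, 0, 0],
  ],
  turn=[0, 0, 0, 0, 0],
  hand=[1, 1, 1, 1, 1],
)

```text
clock: 11.77
eef_pos: [0.2684, -0.44, 0.2422]
tool_rot: [0.994, 0.109, 0.0, -0.0]
ft_force: [-0.4, -0.9, 0.1]
grip_width: -0.0001
```

>>> arm_command(
  translation=[
    [-3, 0.3, 0],
    [-6, 0.6, 0],
    [-9, 0.9, 0],
    [-11, 1, 0],
    [-11, 1, 0],
  ],
  turn=[0, 0, 0, 0, 0],
  hand=[1, 1, 1, 1, 1],
)

```text
clock: 12.18
eef_pos: [0.1612, -0.4744, 0.2424]
tool_rot: [0.994, 0.106, -0.001, -0.0]
ft_force: [0.5, 0.7, -0.6]
grip_width: -0.0001
```

```bash
python3 - <<'E'
from h import *
o=get_obs(); print(o["eef_pos"],o["ft_force"],o["clock"])
p,d=camera("scene"); cv2.imwrite("pics/s6.png",cv2.resize(p[130:350,230:530,::-1],None,fx=2.66,fy=2.66,interpolation=cv2.INTER_CUBIC))
b=p.astype(int)
m=np.zeros(b.shape[:2],bool); m[205:250,340:385]=True; m&=(b.max(2)<70); ys,xs=np.nonzero(m)
P=np.array([to_world("scene",d[y,x],y,x) for y,x in zip(ys,xs)]).reshape(-1,3); P=P[(P[:,2]>.125)&(P[:,2]<.16)]; g=P.mean(0)
a=np.radians(12.35); print("bar",len(P),g.round(4),"x from key row",(g[:2]-[.49,-.188])@[np.cos(a),np.sin(a)])
E
```

```text
[ 0.16118485 -0.47438561  0.24236929] [ 0.47741726  0.68462324 -0.64261074] 12.1833
bar 220 [ 0.5886 -0.0993  0.1411] x from key row 0.11529557089927887
```

View pics/s6.png

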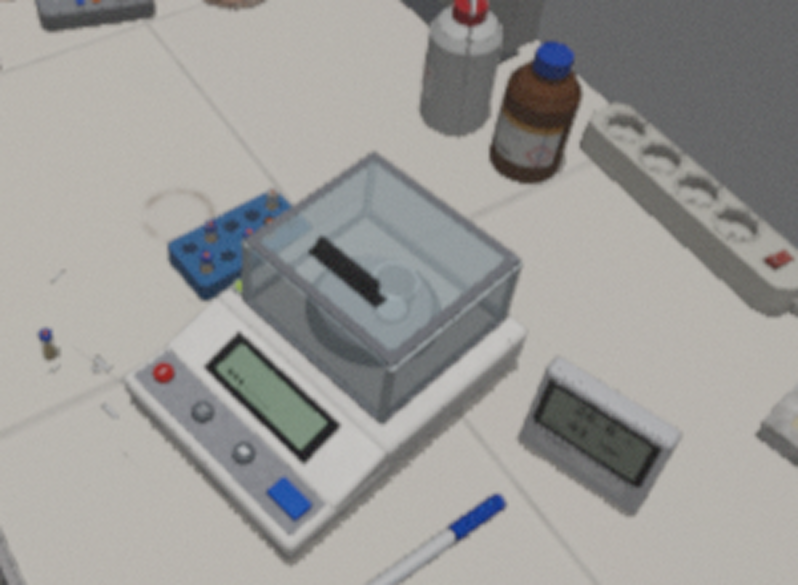

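The lid sits flush over the shield with the bar at (270, 347) in the crop. The key is up, the beaker is on the pan, and nothing else has shifted.

```bash
python3 -c "
from workcell import *
print(job_done())"
```

```text
the job is handed in; nothing more can be done
None
```

The lid is fully shut and the tare key was pressed right down once and sprang back. The arm is back near its start pose, and I handed the job in at about 12 s. `job_done()` gives no verdict.

- **Lid:** I pushed the grip bar forward with the closed fingertips at about 2 N until the tool stalled at the end stop, where the force peaked at about 15 N. In the last picture the bar is 115 mm behind the key row, where about 117 mm is expected for a shut lid, and the lid sits flush on the shield.
- **Tare key:** The fingertips stalled at about 40 mm above the worktop, which is the full 4 mm of travel. The force was 12 N at the stop, more than the light touch of about 3.5 N the key needs. Afterwards the key top measured 44 mm, so it is up again.
- **Surroundings:** The last picture shows the beaker on the pan and the vial, marker, rack and hygrometer where they were. The other keys were not touched.
- **Disagreements:** Key positions I read by eye from the side picture were up to about 17 mm off sideways. I relied on the scene and wrist cameras instead, which agreed to within 2 mm.

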